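# Clamp a jar and unscrew its cap

## Robot

A 7-joint arm with a two-finger parallel gripper is mounted at the origin on a cart in front of the work surface, level with it; the furniture and walls round the work are solid. World frame = base frame: x ahead of the robot, y to its left, z up, the work surface at z = 0. Lengths are in m, angles in rad, forces in N, time in s.
With the tool pointing down it reaches from about 0.4 to 0.85 m from the base axis. Payload 6.9 kg.
Tool frame: the origin (TCP) lies at the very end of the fingers, on their centre line; the grasp point (between the pads) lies 19 mm behind it (hold_point_z is the distance from the TCP to the grasp point, in m); z points along the fingers, y is the direction in which the jaws open and shut (so a half turn about z gives the same grasp; the last joint's range is limited). The gripper opens to 85 mm and grips with 20 to 120 N. Pads are 22 mm wide; open, the fingers measure 114 mm over their backs; the gripper's body (76 mm by 85 mm) begins 54 mm behind the grasp point. The pads swing forward as they close: fully open they stand 13 mm farther back than shut.
Start: joints at [-1.244, 0.507, -0.238, 1.5, 0.126, 1.149, -0.155], TCP at [0.137, 0.61, 0.231] pointing down, gripper open.
Joint ranges: [-3.08, 3.08], [-0.24, 2.05], [-1.43, 1.35], [0, 2.5], [-1.52, 4.66], [0.17, 1.96], [-2.89, 2.89]. Speed limits (rad/s): [2.39, 2.39, 3.14, 3.14, 3.14, 3.14, 3.14].

## Interface

Orientations are given as a 3x3 rotation matrix whose columns are the frame's x, y, z axes.
In Python, from bench import * gives the robot as it stands.
- The arm moves only by the tool drive_tool, never from a script. Its argument "steps" is a list of rows, each an object with "delta_pos": the shift along the tool's x, y, z in m, a list of three; "twist": the turn about the tool's z in rad. In form: [{"delta_pos": [dx, dy, dz], "twist": twist}, ...]. A call has 1 to 20 rows; each row is the pose to reach, as a shift and turn from the pose measured when the call began, along the tool's axes at that moment; what a row does not reach only later rows make up. A row lasts 1/8 s, in which the tool goes at most 62.5 mm and 10.7 degrees, less where a joint would pass 70% of its speed; a pose out of reach is approached as far as the arm can. A call with a gripper value outside its range is refused whole. "jaw" is the gripper command: -1 is fully open, 1 is shut, values between are in proportion, set as the call begins (left out, the last holds). The fingers move at their own pace and stop on an object; the grip force is fixed at half the most. Time passes only in rows, so rows that repeat a pose let the fingers close. It gives the time, the measured TCP pose, the force and the opening at its end, in the units of the state.
- observe(): the state, without advancing time (a new reading comes with each control period).
- read_camera(name): name is "scene" or "top"; returns a dict with "img" (400x640x3 uint8, red, green, blue), "intrinsics" (3x3 intrinsics, pixels), "D" ([k1, k2, p1, p2, k3] as OpenCV has them; the pictures are not rectified), "origin" and "rotation" of the camera in the world. Camera axes: x right, y down, z forward; pixel columns grow to the right and rows downward; lengths in m; the calibration is good to about 2 mm. A picture is of the moment at which its call begins. There is no depth.
- finish_job(): hands the job in, once; it reports no verdict.
The state is a dict: "time": time; "qpos": joint angles; "joint_vel": joint speeds; "joint_efforts": joint torques, N m; "eef_pos": TCP position; "orientation": TCP orientation; "contact_force": force on the tool from outside, world axes, zero at the start; "ft_torque": the same for the moment, N m; "grip_width": opening from 0.0 (shut) to 1.0 (fully open).
Only numpy, scipy, OpenCV 4.12 (cv2) and the standard library are available. Lean on these libraries where they do the work, as an engineer would, in place of code of your own. Each camera call takes 0.05 s, during which the arm holds its last target.

## Task

Pick up the capped jar and press it straight down between the jaws of the spring clamp until it stands on the clamp's base plate and the sprung jaw has closed on it. Then, with the clamp bracing the jar, unscrew the cap (counter-clockwise from above) until the thread lets go, lift it off and finish while still holding it, level and still, just above the jar's mouth with its lower edge a centimetre or two clear of the rim. The open jar stays fully home in the clamp, and the things round about are left alone.

Things in the scene. Friction and masses are not known exactly. Their poses are not given: they have to be found in the camera images.
- cap_mid (a point): centre (half-way up) of the jar's ribbed round black plastic cap, 50 mm diameter, 25 mm high, 45 g; z up along its axis. Tight, it lies 87.5 mm above the jar's underside: cap's lower edge at 75 mm, flat top at 100 mm. Below the edge is a 5 mm gap, then the jar's shoulder, which stands out 5 mm beyond the cap. The jar may be lifted and pressed down by its cap
- cap: the same cap; origin at the centre of its lower edge. Tight: roughly 0.1 N m starts it. Three-start right-hand thread, 12 mm rise a turn: turned counter-clockwise from above it climbs about 2 mm and lets go after about 1 rad; from 1.1 to 1.6 rad it lifts off freely, farther on its lugs meet the next ridge. Its edge is level with the jar's mouth when it is 22 mm above its tight place
- jar: white straight round jar, 60 mm diameter, plain paper band, 0.25 kg; origin at the centre of its underside, z up. Body 70 mm high with a 4 mm bevel at its foot, then a threaded neck (42 mm over the thread); mouth 96.7 mm above the underside. Starts standing on the bench, cap tight. Standing loose it would turn with the cap
- clamp_seat (a point): where the centre of the jar's underside belongs in the spring clamp: on top of the base plate, 8 mm above the bench. Axes: x along the jaw's slide, z up. On the +x side a fixed grey V jaw, on the -x side a sliding aluminium V jaw with two coil springs and an end plate behind it. Both jaws reach 61 mm above the bench; their upper 23 mm flare outward by 6.6 mm as a lead-in
- clamp: the same clamp, fixed to the bench: dark steel base plate 190 (x) x 100 x 8 mm with the two jaws; origin on the bench 8 mm below the seat
- clamp_jaw (a joint): slide of the sprung jaw in m: 0 closed (gap 4 mm less than the jar), 0.004 when the jar is home, 0.018 fully open. The spring pushes it shut with 5 N when closed, 6 N on the jar. Pressing the jar down from above spreads it; that takes about 10 to 20 N beyond the jar's weight
- stamp_mid (a point): bystander: wooden-handled hand stamp, 68 mm high, upright; its centre
- tape_measure_mid (a point): bystander: yellow tape measure, 62 mm high; its centre
- marker_mid (a point): bystander: slim marker pen lying on the bench, 138 mm long, 12 mm thick; its centre
- glue_bottle_mid (a point): bystander: white squeeze bottle with pointed tip, 42 mm diameter, 112 mm high; its centre
- small_box_mid (a point): bystander: small brown cardboard box 51 x 50 x 66 mm; its centre
Things that resemble listed ones, but are neither listed nor needed, are in the scene too. What is shaped like the cap but pink or purple is not meant. Leave any pink look-alike of the jar alone.

How it is judged:
By the outcome, as a careful person would: the job done as asked, in the order asked, and still so for the second after the job is handed in, while the arm keeps its last pose, push and grip.
It also fails if it takes over 51 s, if anything falls off the work surface, if the arm or the gripper's body presses on something with over 40 N, if the wrist force passes 120 N, or if a joint passes its speed limit or range.

## Working session

There is one attempt and no reset: what is moved stays moved. The work goes in short steps, Python scripts to look and compute and a tool call to move; the robot and the scene stay as the last step left them, time stands still between calls to the robot, and variables do not carry over. Pictures are saved under pics/ and viewed, and the job is handed in when it is done.

Besides the shell and the picture viewer there is one more tool, called after "Emit:" as a command line: name --argument value ..., lists and objects as JSON in quotes. drive_tool: Moves the arm, as the interface text tells. Its arguments: {"type":"object","properties":{"steps":{"type":"array"},"jaw":{"type":"number"}},"required":["steps"]}

```bash
mkdir -p pics; ls
python3 - <<'E'
from bench import *
import cv2,numpy as np
s=observe();print({k:np.round(v,3).tolist() for k,v in s.items()})
for n in("scene","top"):
    c=read_camera(n);cv2.imwrite(f"pics/{n}0.png",c["img"][:,:,::-1])
    print(n,c["intrinsics"],c["D"],c["origin"],c["rotation"])
E
```

```text
pics
{'time': 0.0, 'qpos': [-1.244, 0.508, -0.238, 1.501, 0.126, 1.149, -0.155], 'joint_vel': [0.001, -0.001, -0.001, 0.002, 0.0, 0.002, 0.004], 'joint_efforts': [0.001, -62.06, -2.187, -24.966, 0.012, 0.012, 0.0], 'eef_pos': [0.137, 0.609, 0.23], 'orientation': [[-0.976, 0.219, -0.0], [0.219, 0.976, -0.002], [-0.0, -0.002, -1.0]], 'contact_force': [-0.568, -0.258, 0.084], 'ft_torque': [-0.031, -0.01, -0.017], 'grip_width': 1.004}
scene [[408.7524684    0.         317.05549334]
 [  0.         408.7524684  198.07497715]
 [  0.           0.           1.        ]] [0.01540572 0.         0.         0.         0.        ] [-0.09501083 -0.56978115  0.67198718] [[ 0.49121763 -0.52700177  0.69352317]
 [-0.87088626 -0.2823431   0.40229279]
 [-0.01619753 -0.80159311 -0.59765051]]
top [[415.60140992   0.         313.1187296 ]
 [  0.         415.60140992 195.57075724]
 [  0.           0.           1.        ]] [-0.00200393  0.          0.          0.          0.        ] [ 0.47009236 -0.14634598  0.9400884 ] [[ 1.14338646e-04 -9.88520735e-01  1.51085221e-01]
 [-9.99578853e-01 -4.49732286e-03 -2.86686307e-02]
 [ 2.90190149e-02 -1.51018314e-01 -9.88104937e-01]]
```

View pics/scene0.png

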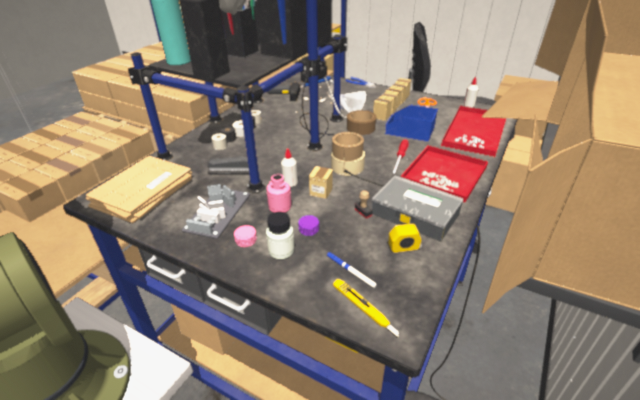

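View pics/top0.png

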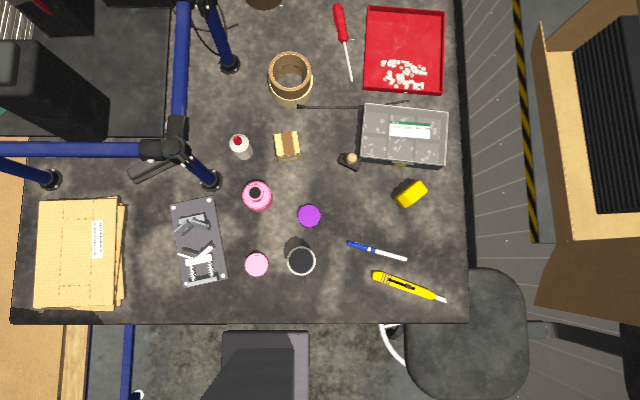

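The scene shows these candidates:
- **Target:** black-capped white jar, scene (280,235), top (300,260).
- **Look-alikes to avoid:** pink jar with a dark top, scene (278,192) / top (257,195); pink cap, scene (245,236) / top (256,264); purple cap, scene (309,225) / top (309,215); glue bottle, scene (289,168).
- **Clamp:** scene (215,210), top (198,243), with a blue post beside it at scene (252,140).

I choose the white jar with the black cap. Next I'll check it in close crops.

Run:
```python
import cv2
a=cv2.imread("pics/scene0.png");b=cv2.imread("pics/top0.png")
cv2.imwrite("pics/c1.png",cv2.resize(a[160:270,170:330],None,fx=5,fy=5,interpolation=cv2.INTER_CUBIC))
cv2.imwrite("pics/c2.png",cv2.resize(b[185:300,160:330],None,fx=4.7,fy=4.7,interpolation=cv2.INTER_CUBIC))
```

```text
(no output)
```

View pics/c1.png

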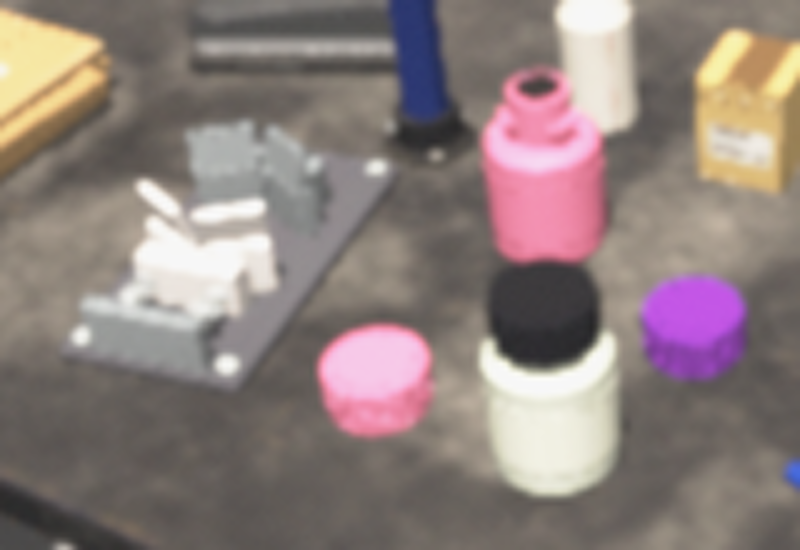

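View pics/c2.png

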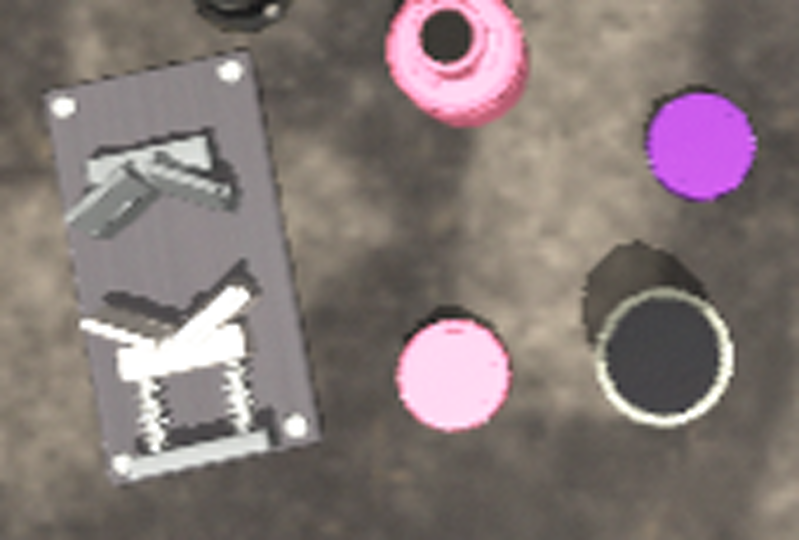

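Target confirmed: crop 1 shows the black cap on the white jar at scene (279,222), and crop 2 shows the cap at top (301,260). The clamp's plate and both V jaws are visible. Next I'll measure both.

```bash
cat > h.py <<'E'
import cv2,numpy as np
from bench import *
def unproj(c,uv,z):
    p=cv2.undistortPoints(np.array(uv,float).reshape(-1,1,2),c["intrinsics"],np.array(c["D"])).reshape(-1,2)
    d=np.c_[p,np.ones(len(p))]@np.array(c["rotation"]).T;o=np.array(c["origin"])
    return o+d*((z-o[2])/d[:,2])[:,None]
def proj(c,P):
    P=np.array(P,float).reshape(-1,3);R=np.array(c["rotation"])
    return cv2.projectPoints((P-c["origin"])@R,np.zeros(3),np.zeros(3),c["intrinsics"],np.array(c["D"]))[0].reshape(-1,2)
E
python3 - <<'E'
from h import *
np.set_printoptions(precision=4,suppress=True)
t=read_camera("top");s=read_camera("scene")
f=lambda L:[[x/4.7+160-.4,y/4.7+185-.4] for x,y in L]
P=unproj(t,f([(46,95),(248,48),(322,438),(115,488)]),.008);print("corners",P[:,:2],"centre",P.mean(0)[:2])
d=[np.linalg.norm(P[i]-P[(i+1)%4]) for i in range(4)];print(d)
ax=(P[0]+P[1]-P[2]-P[3])[:2];print("xaxis yaw",np.arctan2(ax[1],ax[0]))
g=cv2.cvtColor(t["img"],cv2.COLOR_RGB2HSV)
im=t["img"][235:285,275:330].astype(int)
# cap region by flood fill
ff=cv2.medianBlur(cv2.cvtColor(t["img"],cv2.COLOR_RGB2GRAY),3)
rim=unproj(t,f([(665,357)]),.1);print("cap by hand",rim)
# white annulus shoulder fit
w=(ff[235:290,275:335]>140).astype(np.uint8)
n,l,st,ce=cv2.connectedComponentsWithStats(w);k=1+np.argmax(st[1:,4]);
cs=cv2.findContours((l==k).astype(np.uint8),cv2.RETR_EXTERNAL,cv2.CHAIN_APPROX_NONE)[0]
(cx,cy),r=cv2.minEnclosingCircle(max(cs,key=len));print("shoulder",cx+275,cy+235,r,unproj(t,[[cx+275,cy+235]],.068))
# jaws
c=P.mean(0);yaw=np.arctan2(ax[1],ax[0]);R=np.array([[np.cos(yaw),-np.sin(yaw)],[np.sin(yaw),np.cos(yaw)]])
for nm,L in dict(fixV=[(70,215),(145,160),(240,205)],fixblock=[(90,160),(213,132),(215,150)],movV=[(82,322),(170,335),(250,265),(256,290)],movblock=[(118,350),(242,325),(120,380),(246,352)],endplate=[(120,462),(265,430)]).items():
    for z in(.061,):
        print(nm,(unproj(t,f(L),z)[:,:2]-c[:2])@R)
for yx in [0]:
    pass
E
```

```text
corners [[0.5902 0.1487]
 [0.6133 0.0539]
 [0.4296 0.0129]
 [0.4069 0.1075]] centre [0.51   0.0807]
[np.float64(0.09760207448993252), np.float64(0.18826641681451814), np.float64(0.0973243132865826), np.float64(0.1878602532664745)]
xaxis yaw 0.22007456350473142
cap by hand [[ 0.4672 -0.1467  0.1   ]]
shoulder 293.01388931274414 253.01388931274414 25.475584030151367 [[ 0.4826 -0.1299  0.068 ]]
fixV [[ 0.0273  0.0326]
 [ 0.0444 -0.0041]
 [ 0.0154 -0.0417]]
fixblock [[ 0.0497  0.0198]
 [ 0.0503 -0.0359]
 [ 0.0421 -0.0353]]
movV [[-0.0204  0.0355]
 [-0.0344 -0.0012]
 [-0.0118 -0.0411]
 [-0.0232 -0.0417]]
movblock [[-0.0359  0.0222]
 [-0.037  -0.0329]
 [-0.049   0.0236]
 [-0.049  -0.0324]]
endplate [[-0.0839  0.0297]
 [-0.0842 -0.0343]]
```

```bash
cat > ov.py <<'E'
from h import *
import sys
def circ(x,y,z,r,n=60):
    a=np.linspace(0,2*np.pi,n);return np.c_[x+r*np.cos(a),y+r*np.sin(a),0*a+z]
def ov(c,polys,box,k,fn):
    u0,v0,u1,v1=box
    im=cv2.resize(c["img"][v0:v1,u0:u1,::-1],None,fx=k,fy=k,interpolation=cv2.INTER_CUBIC)
    for P,col in polys:
        q=(proj(c,P)-[u0,v0]+.5)*k
        cv2.polylines(im,[np.round(q*8).astype(np.int32)],False,col,1,cv2.LINE_AA,3)
    cv2.imwrite(fn,im)
def clampPolys(x,y,yaw,jx=0):
    R=np.array([[np.cos(yaw),-np.sin(yaw)],[np.sin(yaw),np.cos(yaw)]])
    T=lambda L:np.array([[*(R@np.array(p[:2])+[x,y]),p[2]] for p in L])
    out=[(T([(a*.095,b*.05,.008) for a,b in((1,1),(1,-1),(-1,-1),(-1,1),(1,1))]),(0,0,255))]
    for z,col in((.008,(0,255,0)),(.061,(255,255,0))):
        out+=[(T([(-.08,0,z),(.08,0,z)]),col),(T([(0,-.05,z),(0,.05,z)]),col),(T(circ(0,0,z,.03)),col)]
    return out
E
python3 - <<'E'
from ov import *
t=read_camera("top");s=read_camera("scene")
p=clampPolys(.510,.0807,.2201)
ov(t,p,(165,190,230,292),5.8,"pics/o1.png");ov(s,p,(178,178,255,242),10,"pics/o2.png")
j=[(circ(.4672,-.1467,0.1,.025),(0,0,255)),(circ(.4672,-.1467,0.075,.025),(0,0,255)),(circ(.4672,-.1467,0.07,.03),(0,255,0)),(circ(.4672,-.1467,0.004,.03),(0,255,0))]
a=[]
ov(t,j,(270,230,335,290),6,"pics/o3.png");ov(s,j,(255,205,305,265),6,"pics/o4.png")
A=[cv2.imread(f"pics/o{i}.png") for i in(3,4)]
h=max(x.shape[0] for x in A);cv2.imwrite("pics/o34.png",np.hstack([cv2.copyMakeBorder(x,0,h-x.shape[0],0,5,0) for x in A]))
E
```

```text
(no output)
```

View pics/o1.png

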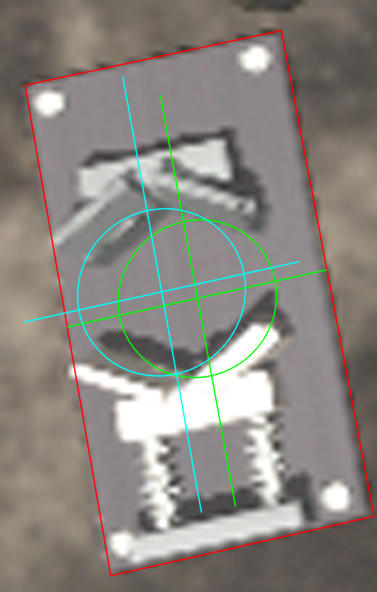

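View pics/o2.png

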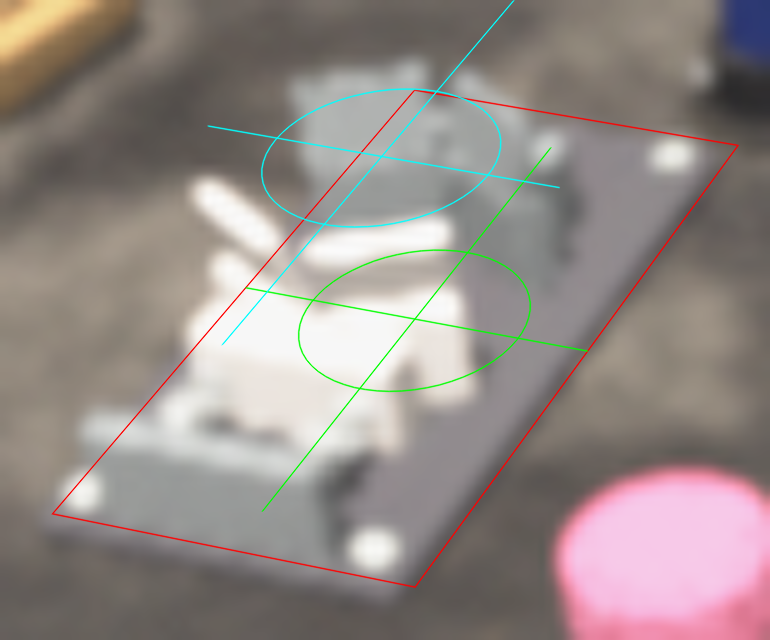

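View pics/o34.png

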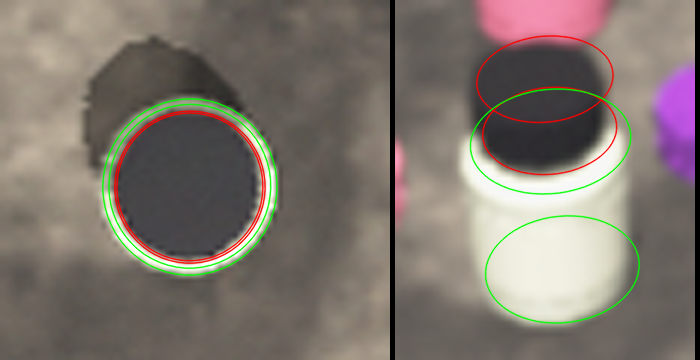

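Run:
```python
from h import *
np.set_printoptions(precision=3,suppress=True)
t=read_camera("top");s=read_camera("scene")
print("post bases top",unproj(t,[[213,181],[50,181],[231,66]],0.01)[:,:2])
print("post bases scene",unproj(s,[[254,186],[166,155],[315,147]],0.01)[:,:2])
for z in(.2,.25,.3,.35,.4):print(z,"topjoint",unproj(t,[[175,148]],z)[0,:2],"scenejoint",unproj(s,[[246,97]],z)[0,:2],"beamleft",unproj(t,[[5,148]],z)[0,:2])
# bystanders tops
print(unproj(t,[[80,255],[35,308],[125,308],[40,198]],.04)[:,:2])
```

```text
post bases top [[0.645 0.053]
 [0.643 0.416]
 [0.921 0.021]]
post bases scene [[0.639 0.061]
 [0.646 0.413]
 [0.912 0.018]]
0.2 topjoint [0.67  0.083] scenejoint [0.783 0.171] beamleft [0.667 0.386]
0.25 topjoint [0.656 0.068] scenejoint [0.69  0.093] beamleft [0.654 0.35 ]
0.3 topjoint [0.643 0.052] scenejoint [0.597 0.014] beamleft [0.641 0.314]
0.35 topjoint [0.629 0.037] scenejoint [ 0.504 -0.064] beamleft [0.627 0.278]
0.4 topjoint [0.616 0.021] scenejoint [ 0.411 -0.143] beamleft [0.614 0.242]
[[0.478 0.32 ]
 [0.37  0.403]
 [0.369 0.219]
 [0.6   0.415]]
```

Emit:
drive_tool --steps '[{"delta_pos": [-0.034, -0.032, 0], "twist": 0}, {"delta_pos": [-0.068, -0.064, 0], "twist": 0}, {"delta_pos": [-0.102, -0.096, 0], "twist": 0}, {"delta_pos": [-0.137, -0.129, 0], "twist": 0}, {"delta_pos": [-0.171, -0.161, 0], "twist": 0}, {"delta_pos": [-0.205, -0.194, 0], "twist": 0}, {"delta_pos": [-0.239, -0.226, 0], "twist": 0}, {"delta_pos": [-0.274, -0.258, 0], "twist": 0}, {"delta_pos": [-0.308, -0.29, 0], "twist": 0}, {"delta_pos": [-0.342, -0.323, 0], "twist": 0}, {"delta_pos": [-0.342, -0.323, 0], "twist": 0}]' --jaw -1

```text
time: 1.78
eef_pos: [0.4018, 0.2162, 0.2314]
orientation: [[-0.974, 0.226, 0.001], [0.226, 0.974, -0.002], [-0.001, -0.001, -1.0]]
contact_force: [-0.8, 0.2, -0.4]
grip_width: 1.0
```

```bash
cat > st.py <<'E'
from h import *
s=observe();print({k:np.round(s[k],4).tolist() for k in("time","qpos","eef_pos","orientation","contact_force","ft_torque","grip_width")})
import sys
if len(sys.argv)>4:
    R=np.array(s["orientation"]);d=np.array([float(x) for x in sys.argv[1:4]])-s["eef_pos"];print("delta",np.round(R.T@d,4),"yaw y",np.arctan2(R[1,1],R[0,1]))
E
python3 st.py .467 -.147 .16 1
```

```text
{'time': 1.775, 'qpos': [-0.4658, 0.2442, -0.1053, 1.9218, 0.0328, 0.9773, 0.757], 'eef_pos': [0.4018, 0.2162, 0.2314], 'orientation': [[-0.9742, 0.2255, 0.0009], [0.2255, 0.9742, -0.0015], [-0.0012, -0.0013, -1.0]], 'contact_force': [-0.7945, 0.1855, -0.3951], 'ft_torque': [0.0406, -0.0378, -0.0], 'grip_width': 0.9999}
delta [-0.1454 -0.3391  0.072 ] yaw y 1.343313597150642
```

Emit:
drive_tool --steps '[{"delta_pos": [-0.0145, -0.034, 0], "twist": 0.1}, {"delta_pos": [-0.029, -0.068, 0], "twist": 0.2}, {"delta_pos": [-0.0435, -0.102, 0.01], "twist": 0.3}, {"delta_pos": [-0.058, -0.136, 0.02], "twist": 0.4}, {"delta_pos": [-0.0725, -0.17, 0.03], "twist": 0.5}, {"delta_pos": [-0.087, -0.204, 0.04], "twist": 0.6}, {"delta_pos": [-0.1015, -0.238, 0.05], "twist": 0.7}, {"delta_pos": [-0.116, -0.272, 0.06], "twist": 0.8}, {"delta_pos": [-0.1305, -0.306, 0.066], "twist": 0.9}, {"delta_pos": [-0.1454, -0.339, 0.071], "twist": 1.0}, {"delta_pos": [-0.1454, -0.339, 0.071], "twist": 1.0}, {"delta_pos": [-0.1454, -0.339, 0.071], "twist": 1.0}]'

```text
time: 3.28
eef_pos: [0.4671, -0.1455, 0.1609]
orientation: [[-0.339, 0.941, 0.001], [0.941, 0.339, -0.001], [-0.001, 0.0, -1.0]]
contact_force: [-0.7, 0.5, -0.6]
grip_width: 0.998
```

```bash
python3 st.py .467 -.147 .076 1
python3 - <<'E'
from ov import *
t=read_camera("top");s=read_camera("scene");p=np.array(observe()["eef_pos"])
o=observe();R=np.array(o["orientation"])
L=[([p,p+[0,0,-.06]],(0,0,255)),([p-R[:,1]*.0425,p+R[:,1]*.0425],(0,255,0)),([p-R[:,0]*.011,p+R[:,0]*.011],(255,0,0))]
cv2.imwrite("pics/s1.png",s["img"][:,:,::-1])
ov(s,L,(230,150,330,270),6,"pics/g1.png");ov(t,L,(260,220,340,295),7,"pics/g2.png")
E
```

```text
{'time': 3.275, 'qpos': [0.0703, 0.3837, 0.2521, 1.9563, -0.1281, 0.816, 0.7381], 'eef_pos': [0.4671, -0.1455, 0.1609], 'orientation': [[-0.3386, 0.9409, 0.0006], [0.9409, 0.3386, -0.0005], [-0.0007, 0.0004, -1.0]], 'contact_force': [-0.7479, 0.4791, -0.5514], 'ft_torque': [-0.0693, -0.0116, 0.0445], 'grip_width': 0.9983}
delta [-0.0013 -0.0007  0.0849] yaw y 0.34538984883549984
```

View pics/g1.png

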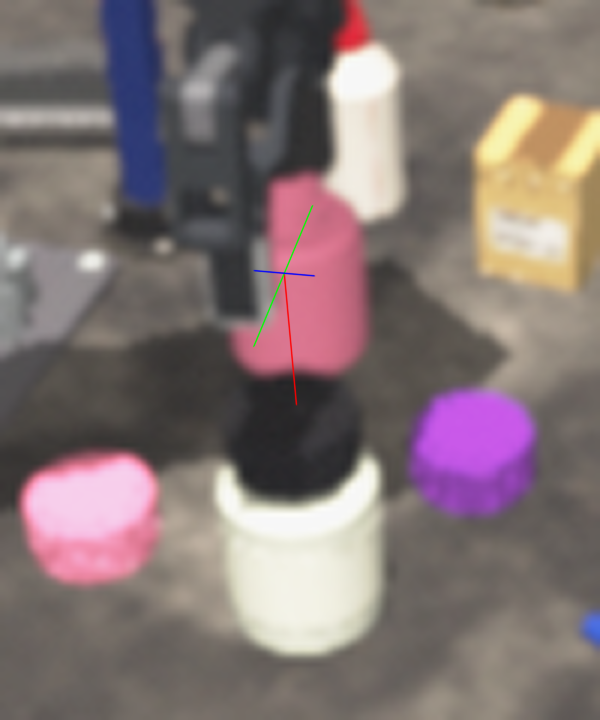

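View pics/s1.png

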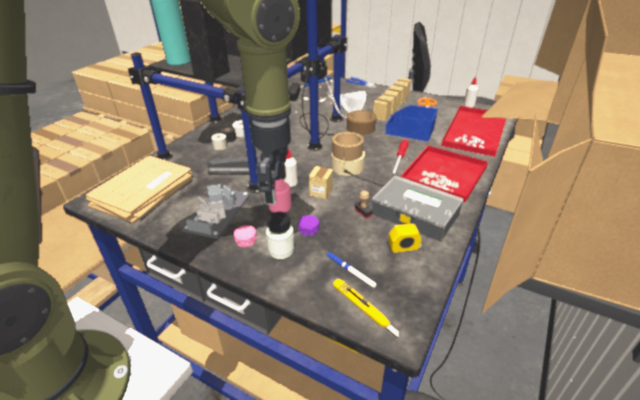

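Emit:
drive_tool --steps '[{"delta_pos": [-0.0013, -0.0007, 0.02], "twist": 0}, {"delta_pos": [-0.0013, -0.0007, 0.045], "twist": 0}, {"delta_pos": [-0.0013, -0.0007, 0.065], "twist": 0}, {"delta_pos": [-0.0013, -0.0007, 0.078], "twist": 0}, {"delta_pos": [-0.0013, -0.0007, 0.085], "twist": 0}, {"delta_pos": [-0.0013, -0.0007, 0.085], "twist": 0}, {"delta_pos": [-0.0013, -0.0007, 0.085], "twist": 0}]'

```text
time: 4.25
eef_pos: [0.4674, -0.1469, 0.0766]
orientation: [[-0.339, 0.941, 0.002], [0.941, 0.339, -0.001], [-0.001, 0.002, -1.0]]
contact_force: [-0.7, -0.2, -0.5]
grip_width: 0.997
```

```bash
python3 st.py .467 -.147 .076 1
python3 - <<'E'
from ov import *
t=read_camera("top");s=read_camera("scene")
ov(s,[],(240,150,330,270),5,"pics/g3.png");ov(t,[],(250,200,350,300),5,"pics/g4.png")
A=[cv2.imread(f"pics/g{i}.png") for i in(3,4)]
h=max(x.shape[0] for x in A);cv2.imwrite("pics/g34.png",cv2.resize(np.hstack([cv2.copyMakeBorder(x,0,h-x.shape[0],0,5,0) for x in A]),None,fx=.8,fy=.8))
E
```

```text
{'time': 4.25, 'qpos': [0.1096, 0.5059, 0.2103, 2.0538, -0.1806, 0.5967, 0.7901], 'eef_pos': [0.4674, -0.1469, 0.0766], 'orientation': [[-0.3393, 0.9407, 0.0019], [0.9407, 0.3393, -0.0008], [-0.0014, 0.0015, -1.0]], 'contact_force': [-0.6841, -0.2311, -0.4895], 'ft_torque': [-0.0181, 0.0058, 0.0239], 'grip_width': 0.9966}
delta [ 0.     -0.0004  0.0006] yaw y 0.3461853440790799
```

View pics/g34.png

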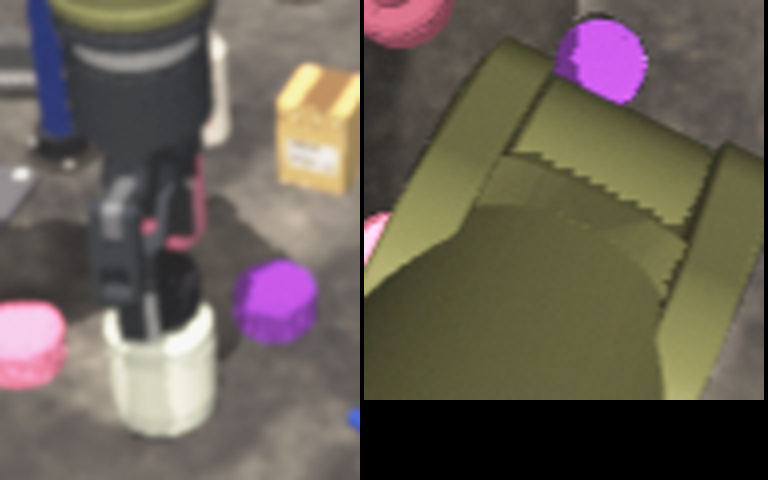

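The fingers straddle the cap, with the near finger at scene (275,225) and the cap centre at scene (281,222), so I'll close.

Emit:
drive_tool --steps '[{"delta_pos": [0, 0, 0.001], "twist": 0}, {"delta_pos": [0, 0, 0.001], "twist": 0}, {"delta_pos": [0, 0, 0.001], "twist": 0}, {"delta_pos": [0, 0, 0.001], "twist": 0}, {"delta_pos": [0, 0, 0.001], "twist": 0}, {"delta_pos": [0, 0, 0.001], "twist": 0}, {"delta_pos": [0, 0, 0.001], "twist": 0}, {"delta_pos": [0, 0, 0.001], "twist": 0}, {"delta_pos": [0, 0, 0.001], "twist": 0}]' --jaw 1

```text
time: 5.48
eef_pos: [0.4673, -0.1471, 0.0758]
orientation: [[-0.339, 0.941, 0.002], [0.941, 0.339, -0.001], [-0.002, 0.002, -1.0]]
contact_force: [-2.3, -2.1, 4.9]
grip_width: 0.571
```

```bash
python3 st.py .467 -.147 .2 1
```

```text
{'time': 5.475, 'qpos': [0.1103, 0.5071, 0.21, 2.0549, -0.1811, 0.5944, 0.7907], 'eef_pos': [0.4673, -0.1471, 0.0758], 'orientation': [[-0.339, 0.9408, 0.0021], [0.9408, 0.339, -0.001], [-0.0016, 0.0016, -1.0]], 'contact_force': [-2.3126, -2.0783, 4.9188], 'ft_torque': [-0.093, 0.4593, 0.003], 'grip_width': 0.5711}
delta [-0.     -0.     -0.1242] yaw y 0.34583848590136057
```

Emit:
drive_tool --steps '[{"delta_pos": [0, 0, -0.01], "twist": 0}, {"delta_pos": [0, 0, -0.025], "twist": 0}, {"delta_pos": [0, 0, -0.045], "twist": 0}, {"delta_pos": [0, 0, -0.065], "twist": 0}, {"delta_pos": [0, 0, -0.085], "twist": 0}, {"delta_pos": [0, 0, -0.1], "twist": 0}, {"delta_pos": [0, 0, -0.11], "twist": 0}, {"delta_pos": [0, 0, -0.11], "twist": 0}]'

```text
time: 6.48
eef_pos: [0.4673, -0.1469, 0.1863]
orientation: [[-0.339, 0.941, 0.003], [0.941, 0.339, -0.001], [-0.002, 0.002, -1.0]]
contact_force: [-0.2, -0.4, -4.2]
grip_width: 0.571
```

```bash
python3 st.py .510 .0807 .186 1;python3 - <<'E'
from ov import *
s=read_camera("scene");p=np.array(observe()["eef_pos"])
b=p[2]-.0758; x,y=p[:2]
j=[(circ(x,y,b+.1,.025),(0,0,255)),(circ(x,y,b+.075,.025),(0,0,255)),(circ(x,y,b+0.07,.03),(0,255,0)),(circ(x,y,b,.03),(0,255,0))]
ov(s,j,(230,120,330,240),5,"pics/l1.png")
E
```

```text
{'time': 6.475, 'qpos': [0.0623, 0.3519, 0.2635, 1.9217, -0.1166, 0.8794, 0.7306], 'eef_pos': [0.4673, -0.1469, 0.1863], 'orientation': [[-0.3392, 0.9407, 0.003], [0.9407, 0.3392, -0.0011], [-0.002, 0.0024, -1.0]], 'contact_force': [-0.1513, -0.4227, -4.1902], 'ft_torque': [0.0288, -0.0221, 0.0434], 'grip_width': 0.5706}
delta [0.1996 0.1174 0.0002] yaw y 0.34606970108770435
```

View pics/l1.png

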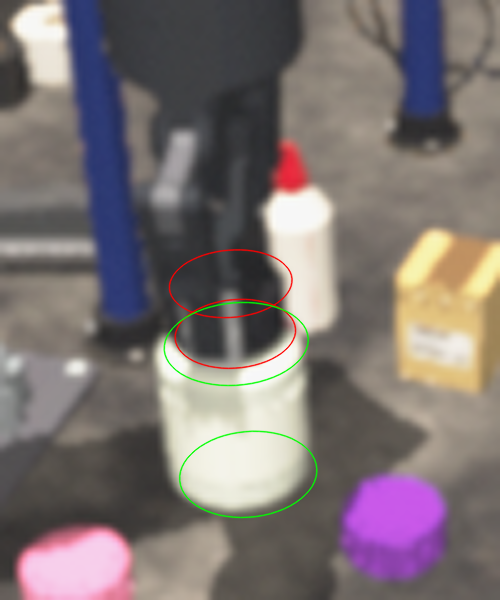

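Emit:
drive_tool --steps '[{"delta_pos": [0.018, 0.0105, 0], "twist": 0}, {"delta_pos": [0.045, 0.0265, 0], "twist": 0}, {"delta_pos": [0.075, 0.044, 0], "twist": 0}, {"delta_pos": [0.105, 0.062, 0], "twist": 0}, {"delta_pos": [0.135, 0.0795, 0], "twist": 0}, {"delta_pos": [0.165, 0.097, 0], "twist": 0}, {"delta_pos": [0.188, 0.1105, 0], "twist": 0}, {"delta_pos": [0.1996, 0.1174, 0], "twist": 0}, {"delta_pos": [0.1996, 0.1174, 0], "twist": 0}, {"delta_pos": [0.1996, 0.1174, 0], "twist": 0}]'

```text
time: 7.78
eef_pos: [0.5094, 0.0792, 0.1854]
orientation: [[-0.338, 0.941, 0.001], [0.941, 0.338, -0.002], [-0.002, 0.001, -1.0]]
contact_force: [-0.0, -0.7, -3.4]
grip_width: 0.574
```

```bash
python3 st.py .510 .0807 .084 1;python3 - <<'E'
from ov import *
s=read_camera("scene");t=read_camera("top");p=np.array(observe()["eef_pos"])
b=p[2]-.0758; x,y=p[:2]
j=[(circ(x,y,b+.1,.025),(0,0,255)),(circ(x,y,b+.075,.025),(0,0,255)),(circ(x,y,b+0.07,.03),(0,255,0)),(circ(x,y,b,.03),(0,255,0))]
ov(s,j,(165,110,275,250),4.2,"pics/m1.png")
cv2.imwrite("pics/m2.png",s["img"][:,:,::-1])
E
```

```text
{'time': 7.775, 'qpos': [-0.355, 0.3877, 0.2146, 1.8591, -0.1001, 0.9041, 0.2504], 'eef_pos': [0.5094, 0.0792, 0.1854], 'orientation': [[-0.3377, 0.9413, 0.0014], [0.9413, 0.3377, -0.0018], [-0.0022, 0.0007, -1.0]], 'contact_force': [-0.0492, -0.6678, -3.3682], 'ft_torque': [-0.0435, -0.0206, -0.0093], 'grip_width': 0.5735}
delta [0.0014 0.001  0.1014] yaw y 0.34444634826185616
```

View pics/m1.png

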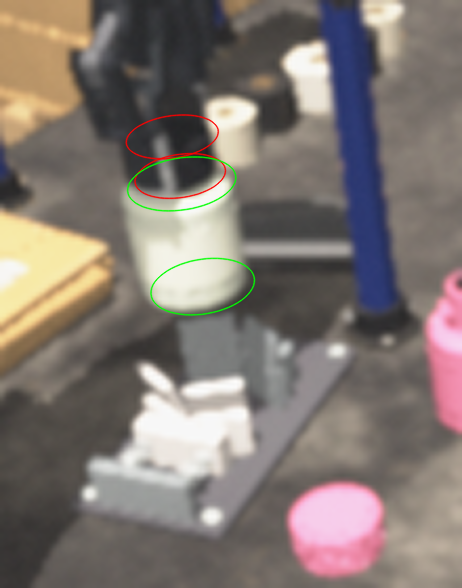

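View pics/m2.png

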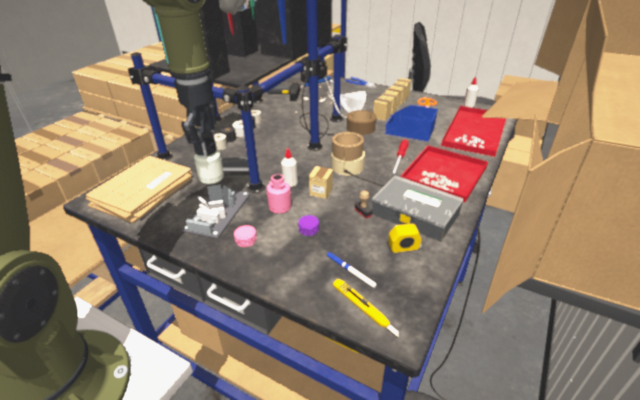

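Run:
```python
from h import *
np.set_printoptions(precision=4,suppress=True)
s=read_camera("scene");t=read_camera("top")
T=cv2.imread("pics/top0.png",0);S=cv2.imread("pics/scene0.png",0)
def ref(I,u,v,r=3,th=None):
    u0,v0=int(round(u)),int(round(v));p=I[v0-r:v0+r+1,u0-r:u0+r+1].astype(float)
    w=np.clip(p-(p.min()+.5*(p.max()-p.min())),0,None);yy,xx=np.mgrid[-r:r+1,-r:r+1];return [u0+(w*xx).sum()/w.sum(),v0+(w*yy).sum()/w.sum()]
tt=[ref(T,x/5.8-.5+165,y/5.8-.5+190) for x,y in[(48,104),(255,58),(336,497)]]
ss=[ref(S,x/10-.5+178,y/10-.5+178) for x,y in[(672,155),(373,549)]]
P=unproj(t,tt,.009);print(P)
print("pred",proj(s,P[1:]),"seen",ss)
print("screw centre from diag TL-BR",(P[0]+P[2])/2)
```

```text
[[0.5845 0.14   0.009 ]
 [0.6021 0.0618 0.009 ]
 [0.4351 0.025  0.009 ]]
pred [[246.0518 192.9255]
 [216.3548 232.3979]] seen [[np.float64(244.73099415204678), np.float64(193.05263157894737)], [np.float64(214.96513249651326), np.float64(232.45885634588564)]]
screw centre from diag TL-BR [0.5098 0.0825 0.009 ]
```

Emit:
drive_tool --steps '[{"delta_pos": [0.0016, 0.001, 0.01], "twist": 0}, {"delta_pos": [0.0016, 0.001, 0.025], "twist": 0}, {"delta_pos": [0.0016, 0.001, 0.04], "twist": 0}, {"delta_pos": [0.0016, 0.001, 0.05], "twist": 0}, {"delta_pos": [0.0016, 0.001, 0.056], "twist": 0}, {"delta_pos": [0.0016, 0.001, 0.06], "twist": 0}, {"delta_pos": [0.0016, 0.001, 0.063], "twist": 0}, {"delta_pos": [0.0016, 0.001, 0.063], "twist": 0}]'

```text
time: 8.98
eef_pos: [0.5102, 0.0815, 0.1227]
orientation: [[-0.338, 0.941, 0.002], [0.941, 0.338, -0.001], [-0.002, 0.002, -1.0]]
contact_force: [-0.0, 0.5, -3.2]
grip_width: 0.566
```

```bash
python3 st.py .510 .081 .084 1
```

```text
{'time': 8.975, 'qpos': [-0.341, 0.4667, 0.1949, 1.9376, -0.1265, 0.747, 0.2709], 'eef_pos': [0.5102, 0.0815, 0.1227], 'orientation': [[-0.3377, 0.9412, 0.0022], [0.9412, 0.3377, -0.0011], [-0.0017, 0.0017, -1.0]], 'contact_force': [-0.0499, 0.4968, -3.2433], 'ft_torque': [-0.019, -0.0066, 0.0257], 'grip_width': 0.5664}
delta [-0.0004 -0.0004  0.0387] yaw y 0.34451167902585167
```

Emit:
drive_tool --steps '[{"delta_pos": [0, 0, 0.004], "twist": 0}, {"delta_pos": [0, 0, 0.008], "twist": 0}, {"delta_pos": [0, 0, 0.012], "twist": 0}, {"delta_pos": [0, 0, 0.016], "twist": 0}]'

```text
time: 9.48
eef_pos: [0.5111, 0.0814, 0.1082]
orientation: [[-0.337, 0.941, 0.004], [0.941, 0.337, -0.001], [-0.002, 0.004, -1.0]]
contact_force: [-6.2, -1.0, 16.5]
grip_width: 0.569
```

```bash
python3 st.py .510 .081 .084 1
```

```text
{'time': 9.475, 'qpos': [-0.3356, 0.4868, 0.1891, 1.9538, -0.1336, 0.7085, 0.2776], 'eef_pos': [0.5111, 0.0814, 0.1082], 'orientation': [[-0.3374, 0.9413, 0.0044], [0.9413, 0.3374, -0.0005], [-0.002, 0.0039, -1.0]], 'contact_force': [-6.1505, -1.0256, 16.5137], 'ft_torque': [-0.096, 0.6849, 0.0251], 'grip_width': 0.5686}
delta [ 0.     -0.0012  0.0242] yaw y 0.3442044543308642
```

Emit:
drive_tool --steps '[{"delta_pos": [0.0003, -0.001, 0.003], "twist": 0}, {"delta_pos": [0.0005, -0.0018, 0.007], "twist": 0}, {"delta_pos": [0.0005, -0.0018, 0.011], "twist": 0}, {"delta_pos": [0.0005, -0.0018, 0.015], "twist": 0}]'

```text
time: 9.98
eef_pos: [0.5097, 0.0812, 0.0938]
orientation: [[-0.337, 0.941, 0.006], [0.941, 0.337, -0.0], [-0.002, 0.005, -1.0]]
contact_force: [-0.7, -0.6, 5.7]
grip_width: 0.561
```

```bash
python3 st.py .510 .081 .084 1
```

```text
{'time': 9.975, 'qpos': [-0.3308, 0.5052, 0.1827, 1.9736, -0.1404, 0.6691, 0.2835], 'eef_pos': [0.5097, 0.0812, 0.0938], 'orientation': [[-0.3373, 0.9414, 0.0057], [0.9414, 0.3373, -0.0002], [-0.0021, 0.0053, -1.0]], 'contact_force': [-0.731, -0.5939, 5.6793], 'ft_torque': [-0.1082, 0.3888, 0.0262], 'grip_width': 0.5609}
delta [-0.0003  0.0001  0.0098] yaw y 0.34408093577117427
```

Emit:
drive_tool --steps '[{"delta_pos": [0, 0, 0.003], "twist": 0}, {"delta_pos": [0, 0, 0.006], "twist": 0}, {"delta_pos": [0, 0, 0.009], "twist": 0}, {"delta_pos": [0, 0, 0.0105], "twist": 0}, {"delta_pos": [0, 0, 0.0105], "twist": 0}]'

```text
time: 10.6
eef_pos: [0.5094, 0.081, 0.0839]
orientation: [[-0.337, 0.941, 0.005], [0.941, 0.337, -0.0], [-0.002, 0.005, -1.0]]
contact_force: [-3.2, -0.4, 7.1]
grip_width: 0.563
```

```bash
python3 st.py .510 .081 .084 1
```

```text
{'time': 10.6, 'qpos': [-0.3267, 0.5197, 0.178, 1.984, -0.1452, 0.6446, 0.2879], 'eef_pos': [0.5094, 0.081, 0.0839], 'orientation': [[-0.3371, 0.9414, 0.0053], [0.9415, 0.3371, -0.0001], [-0.0019, 0.005, -1.0]], 'contact_force': [-3.1942, -0.4102, 7.0686], 'ft_torque': [-0.1691, 0.749, -0.0191], 'grip_width': 0.5631}
delta [-0.0002  0.0005 -0.0001] yaw y 0.34388717997397256
```

Still light; I'll press on a little to confirm it's seated.

Emit:
drive_tool --steps '[{"delta_pos": [0, 0, 0.0015], "twist": 0}, {"delta_pos": [0, 0, 0.003], "twist": 0}, {"delta_pos": [0, 0, 0.003], "twist": 0}]'

```text
time: 10.98
eef_pos: [0.5095, 0.081, 0.0834]
orientation: [[-0.337, 0.942, 0.007], [0.942, 0.337, 0.001], [-0.001, 0.007, -1.0]]
contact_force: [-9.5, -1.1, 29.4]
grip_width: 0.563
```

```bash
python3 st.py .510 .081 .084 1
```

```text
{'time': 10.975, 'qpos': [-0.3255, 0.5197, 0.1772, 1.9858, -0.1465, 0.6412, 0.2892], 'eef_pos': [0.5095, 0.081, 0.0834], 'orientation': [[-0.3368, 0.9416, 0.0068], [0.9416, 0.3368, 0.001], [-0.0014, 0.0067, -1.0]], 'contact_force': [-9.5473, -1.0728, 29.4068], 'ft_torque': [-0.1873, 1.9784, 0.0102], 'grip_width': 0.5632}
delta [-0.0001  0.0005 -0.0006] yaw y 0.34351805201127117
```

Run:
```python
from ov import *
s=read_camera("scene")
x,y,b=.5095,.081,.008
j=[(circ(x,y,b+0.07,.03),(0,255,0))]
ov(s,[],(175,140,265,245),5.5,"pics/n1.png")
```

```text
(no output)
```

View pics/n1.png

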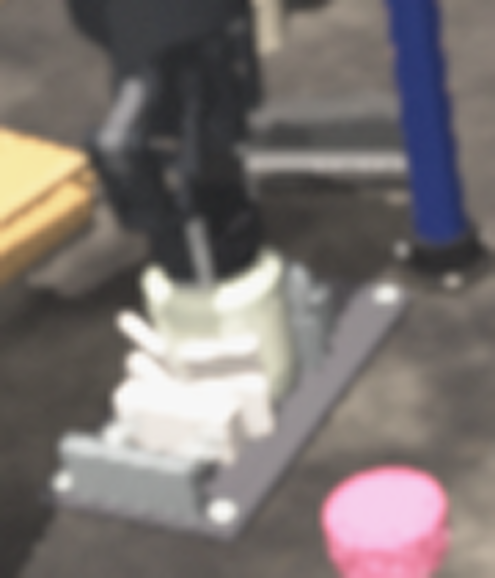

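Seated: the jar's shoulder is at crop (215,280), down between the jaws, and the force jumped from 7 to 29 N over the last 0.5 mm at the expected height. Now I'll unscrew, following the thread's climb.

Emit:
drive_tool --steps '[{"delta_pos": [0, 0, 0.001], "twist": -0.03}, {"delta_pos": [0, 0, 0.001], "twist": -0.1}, {"delta_pos": [0, 0, 0.0008], "twist": -0.2}, {"delta_pos": [0, 0, 0.0006], "twist": -0.3}, {"delta_pos": [0, 0, 0.0004], "twist": -0.4}]'

```text
time: 11.65
eef_pos: [0.5101, 0.0814, 0.0839]
orientation: [[-0.679, 0.734, 0.009], [0.734, 0.679, 0.002], [-0.005, 0.007, -1.0]]
contact_force: [-0.4, 0.9, 5.0]
grip_width: 0.565
```

```bash
python3 st.py .5095 .081 .0838 1
```

```text
{'time': 11.65, 'qpos': [-0.2442, 0.5125, 0.0566, 1.9843, -0.0467, 0.6372, 0.5894], 'eef_pos': [0.5101, 0.0814, 0.0839], 'orientation': [[-0.6793, 0.7338, 0.0086], [0.7338, 0.6793, 0.0017], [-0.0045, 0.0075, -1.0]], 'contact_force': [-0.3575, 0.8745, 5.0378], 'ft_torque': [0.2372, 0.2234, -0.0079], 'grip_width': 0.5651}
delta [ 0.0001 -0.0007  0.0001] yaw y 0.7468838859497048
```

Emit:
drive_tool --steps '[{"delta_pos": [0, 0, 0.0004], "twist": -0.1}, {"delta_pos": [0, 0, 0.0002], "twist": -0.2}, {"delta_pos": [0, 0, 0.0], "twist": -0.3}, {"delta_pos": [0, 0, -0.0002], "twist": -0.4}, {"delta_pos": [0, 0, -0.0004], "twist": -0.5}]'

```text
time: 12.28
eef_pos: [0.5106, 0.082, 0.0849]
orientation: [[-0.949, 0.315, 0.01], [0.315, 0.949, 0.003], [-0.009, 0.006, -1.0]]
contact_force: [-0.0, 2.4, 2.8]
grip_width: 0.566
```

```bash
python3 st.py .5095 .081 .0838 1
```

```text
{'time': 12.275, 'qpos': [-0.1425, 0.51, -0.0931, 1.9819, 0.0753, 0.6426, 0.9666], 'eef_pos': [0.5106, 0.082, 0.0849], 'orientation': [[-0.949, 0.315, 0.01], [0.315, 0.9491, 0.0026], [-0.0087, 0.0056, -0.9999]], 'contact_force': [-0.0182, 2.3665, 2.8288], 'ft_torque': [0.3897, 0.1839, -0.0061], 'grip_width': 0.5657}
delta [ 0.0008 -0.0013  0.001 ] yaw y 1.2503324697630962
```

Emit:
drive_tool --steps '[{"delta_pos": [0.0003, -0.0005, 0.0], "twist": -0.1}, {"delta_pos": [0.0003, -0.0007, -0.0002], "twist": -0.2}, {"delta_pos": [0.0003, -0.0007, -0.0002], "twist": -0.3}, {"delta_pos": [0.0003, -0.0007, -0.0002], "twist": -0.42}, {"delta_pos": [0.0003, -0.0007, -0.0002], "twist": -0.42}]'

```text
time: 12.9
eef_pos: [0.5104, 0.0823, 0.0854]
orientation: [[-0.995, -0.099, 0.011], [-0.099, 0.995, 0.004], [-0.011, 0.003, -1.0]]
contact_force: [-0.8, 3.8, 3.6]
grip_width: 0.563
```

```bash
python3 st.py .5095 .081 .0838 1
```

```text
{'time': 12.9, 'qpos': [-0.0568, 0.5134, -0.2187, 1.9815, 0.1743, 0.6528, 1.2843], 'eef_pos': [0.5104, 0.0823, 0.0854], 'orientation': [[-0.995, -0.0992, 0.0108], [-0.0991, 0.9951, 0.004], [-0.0112, 0.0029, -0.9999]], 'contact_force': [-0.8307, 3.8154, 3.5544], 'ft_torque': [0.741, 0.3234, 0.091], 'grip_width': 0.5631}
delta [ 0.0011 -0.0012  0.0016] yaw y 1.6701209230067646
```

Emit:
drive_tool --steps '[{"delta_pos": [0, 0.0003, -0.001], "twist": 0}, {"delta_pos": [0, 0.0003, -0.0025], "twist": 0}, {"delta_pos": [0, 0.0003, -0.004], "twist": 0}, {"delta_pos": [0, 0.0003, -0.005], "twist": 0}]'

```text
time: 13.4
eef_pos: [0.5103, 0.0825, 0.0904]
orientation: [[-0.995, -0.099, 0.011], [-0.099, 0.995, 0.004], [-0.011, 0.003, -1.0]]
contact_force: [0.2, 0.9, -0.8]
grip_width: 0.565
```

```bash
python3 st.py .5095 .081 .0838 1;python3 - <<'E'
from ov import *
s=read_camera("scene")
ov(s,[],(175,140,265,245),5.5,"pics/q1.png")
E
```

```text
{'time': 13.4, 'qpos': [-0.0558, 0.5059, -0.2204, 1.9766, 0.1708, 0.6651, 1.2868], 'eef_pos': [0.5103, 0.0825, 0.0904], 'orientation': [[-0.9951, -0.0988, 0.0107], [-0.0987, 0.9951, 0.0038], [-0.011, 0.0027, -0.9999]], 'contact_force': [0.1998, 0.8818, -0.836], 'ft_torque': [0.2421, -0.008, 0.0324], 'grip_width': 0.5651}
delta [ 0.001  -0.0014  0.0066] yaw y 1.6697282279401513
```

View pics/q1.png

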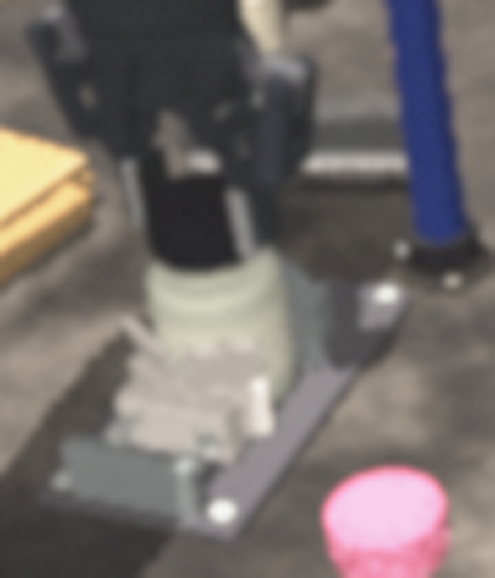

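The force is near zero, so the cap is free and the jar stayed put (shoulder still at crop (215,285)). Next I'll lift straight up.

Emit:
drive_tool --steps '[{"delta_pos": [0, 0, -0.003], "twist": 0}, {"delta_pos": [0, 0, -0.008], "twist": 0}, {"delta_pos": [0, 0, -0.013], "twist": 0}, {"delta_pos": [0, 0, -0.018], "twist": 0}, {"delta_pos": [0, 0, -0.023], "twist": 0}, {"delta_pos": [0, 0, -0.027], "twist": 0}, {"delta_pos": [0, 0, -0.03], "twist": 0}, {"delta_pos": [0, 0, -0.03], "twist": 0}, {"delta_pos": [0, 0, -0.03], "twist": 0}, {"delta_pos": [0, 0, -0.03], "twist": 0}]'

```text
time: 14.7
eef_pos: [0.5099, 0.0824, 0.1203]
orientation: [[-0.995, -0.099, 0.01], [-0.099, 0.995, 0.004], [-0.011, 0.003, -1.0]]
contact_force: [0.4, 0.1, -0.7]
grip_width: 0.561
```

```bash
python3 st.py .5095 .081 .0838 1;python3 - <<'E'
from ov import *
s=read_camera("scene");p=np.array(observe()["eef_pos"])
j=[(circ(.510,.0815,.078,.03),(0,255,0)),(circ(.51,.0815,.1047,.0195),(255,255,0)),(circ(p[0],p[1],p[2]-.0007,.025),(0,0,255)),(circ(p[0],p[1],p[2]+.0243,.025),(0,0,255))]
for q,_ in j:
    pass
ov(s,[],(175,130,265,240),5.3,"pics/r1.png")
ov(s,[(q,c) for q,c in j],(175,130,265,240),5.3,"pics/r2.png")
A=[cv2.imread(f"pics/r{i}.png") for i in(1,2)];cv2.imwrite("pics/r12.png",cv2.resize(np.hstack(A),None,fx=.83,fy=.83))
cv2.imwrite("pics/r3.png",s["img"][:,:,::-1])
E
```

```text
{'time': 14.7, 'qpos': [-0.0446, 0.4633, -0.2335, 1.945, 0.1525, 0.739, 1.3036], 'eef_pos': [0.5099, 0.0824, 0.1203], 'orientation': [[-0.995, -0.0988, 0.0104], [-0.0988, 0.9951, 0.0038], [-0.0107, 0.0028, -0.9999]], 'contact_force': [0.4064, 0.1461, -0.6743], 'ft_torque': [0.0343, -0.0122, -0.0004], 'grip_width': 0.5611}
delta [ 0.0009 -0.0014  0.0365] yaw y 1.669805360577644
```

View pics/r12.png

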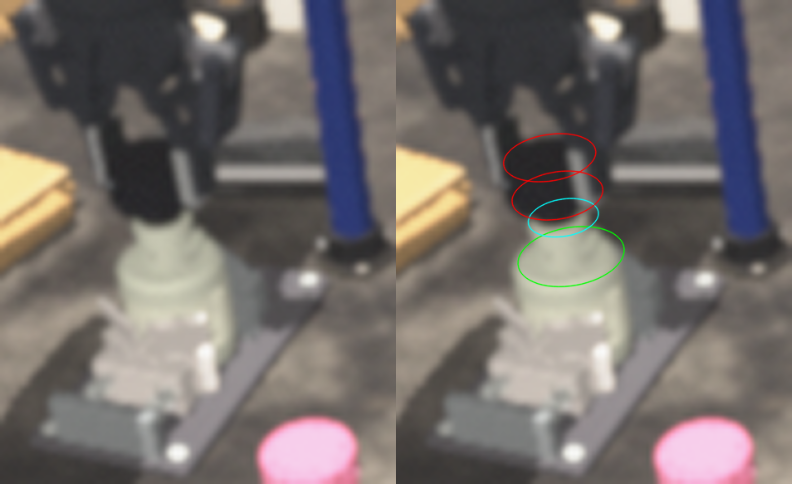

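View pics/r3.png

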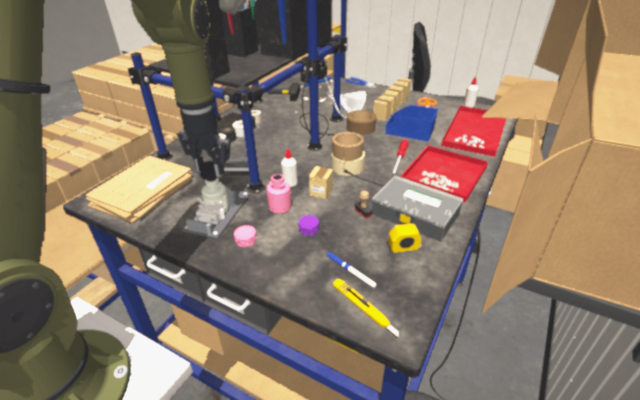

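The open jar stands down in the clamp: its shoulder (r1 crop (170,258)) matches the home-height model apart from the known ~1.5 px camera offset. The cap is held at (145,180) above the neck, level to 0.6° and still, about 15 mm clear. The surrounding things are where they were.

```bash
python3 -c "
from bench import *
print(finish_job())"
```

```text
the job is handed in; nothing more can be done
None
```

The jar is pressed home in the spring clamp, and I handed in the job at about 14.8 s with the unscrewed cap held just above the jar's mouth.

- **Pick up and seat:** I gripped the jar by its cap, carried it to the clamp and pressed it down between the jaws. At the expected height the force rose from 7 to 29 N within 0.5 mm, which shows it reached the base plate. On the way down it leaned on the fixed jaw (about 6 N sideways), so I shifted it roughly 1.5 mm.
- **Unscrew and lift:** I turned the cap 1.33 rad counter-clockwise and let the tool rise about 2 mm with the thread. A 5 mm test lift then showed only about 0.8 N on the tool, so the thread had let go.
- **Last checks:**
  - The cap's lower edge is about 15 mm clear of the rim, tilted about 0.6°, still and held.
  - In the scene camera, jar and cap match the seated model, apart from a steady sideways offset of about 1.5 px. I put that offset down to camera calibration, because the clamp's own screws show almost the same one.
  - The surrounding things look undisturbed.
- **Not verified directly:** I did not measure the sprung jaw's travel, and I judged "fully home" from force, height and picture to about 1 mm. The top camera was blocked by the arm when I checked it over the jar, so the final check used the scene camera only.

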